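# Bolt the outlet and tip the gearbox parts into the tote's corner

## Robot

A 6-joint arm with a two-finger parallel gripper is mounted at the origin on the work surface. World frame = base frame: x ahead of the robot, y to its left, z up, the work surface at z = 0. Lengths are in mm, angles in rad, forces in N, time in s.
With the tool pointing down it reaches from about 275 to 1000 mm from the base axis. Payload 8.4 kg.
Tool frame: the origin (TCP) lies midway between the tips of the shut fingers; the grasp point (between the pads) lies 19 mm behind it; z points along the fingers, y is the line along which they close (so a half turn about z gives the same grasp; the last joint's range is limited). The gripper opens to 85 mm and grips with 20 to 120 N. Pads are 22 mm wide; open, the fingers measure 114 mm over their backs; the gripper's body (76 mm by 85 mm) begins 54 mm behind the grasp point. The pads swing forward as they close: fully open they stand 13 mm farther back than shut.
Start: joints at [1.139, 0.353, 1.633, -0, 1.155, -0.002], TCP at [260.43, 568.159, 231.281] pointing down, gripper open.
Joint ranges: [-2.63, 2.63], [-0.92, 2.1], [0.06, 2.66], [-1.3, 4.44], [0, 2.69], [-3.02, 3.02]. Speed limits (rad/s): [2.22, 2.22, 2.79, 3.14, 3.14, 3.14].

## Interface

Orientations are given as [roll, pitch, yaw] about the fixed x, y, z axes, in that order (R = Rz(yaw) Ry(pitch) Rx(roll)).
In Python, from rig import monitor, imaging, r gives the robot as it stands.
- The arm moves only by the tool drive_tool, never from a script. Its argument "plan" is a list of rows, each an object of numbers: "x", "y", "z": the shift along the tool's x, y, z in units of 50 mm (1.0 is 50 mm); "ax", "ay", "az": the turn, a rotation vector about the tool's x, y, z in units of 6 degrees (1.0 is 6 degrees); "hand": the finger opening in mm, from 0 to 85.4. In form: [{"x": .., "y": .., "z": .., "ax": .., "ay": .., "az": .., "hand": ..}, ...]. A call has 1 to 8 rows; each row is the pose to reach, as a shift and turn from the pose commanded when the call began, along the tool's axes at that moment; what a row does not reach only later rows make up. A row lasts 1/10 s, in which the tool goes at most 50 mm and 8.59 degrees, less where a joint would pass 70% of its speed; a pose out of reach is approached as far as the arm can. A call with a gripper value outside its range is refused whole. The fingers move at their own pace and stop on an object; "grip_force" is the grip in N (left out, the last holds). Time passes only in rows, so rows that repeat a pose let the fingers close. It gives the time, the measured TCP pose, the force, the opening and the grip force at its end, in the units of the state.
- monitor.sense(): the state, without advancing time (a new reading comes with each control period).
- imaging.grab_frame(name): name is "side" or "top" or "wrist"; returns the picture (480x640x3 uint8, red, green, blue); there is no depth.
- imaging.camera_info(name): a dict with "mtx" (3x3 intrinsics, pixels), "R" (3x3) and "t" (3): a world point X has camera coordinates R X + t. Camera axes: x right, y down, z forward; pixel columns grow to the right and rows downward; lengths in mm; the calibration is good to about 2 mm. The wrist camera is an equidistant fisheye: a pixel r from the principal point sees the ray r / f radians off the axis. A picture is of the moment at which its call begins: read the wrist's pose just before it. camera_info takes no time and is no camera call; for the wrist camera it gives the pose at the moment of the call.
- r.sign_off(): hands the job in; it is judged then, once.
The state is a dict: "clock": time; "qpos": joint angles; "qvel": joint speeds; "joint_efforts": joint torques, N m; "eef_pos": TCP position; "tcp_rot": TCP orientation; "contact_force": force on the tool from outside, world axes, zero at the start; "wrist_torque": the same for the moment, N m; "opening": opening from 0.0 (shut) to 1.0 (fully open); "grasp_force": force on a finger pad.
Only numpy, scipy, OpenCV 4.12 (cv2) and the standard library are available. Lean on these libraries where they do the work, as an engineer would, in place of code of your own. Each camera call takes 0.05 s, during which the arm holds its last target. There are 200 camera calls.

## Task

Slide the bolt on the yellow parts tote fully home into its keeper so that the outlet is barred, and only then lift the tote by its carrying bar clear of the bench and tilt it, to about 30 degrees, until the two gears and the brass collar have all slid together into the orange corner. Finish while holding it still there, up in the air and tilted, with the parts resting in that corner; leave the other things on the bench where they are.

Things in the scene. Friction and masses are not known exactly. Their poses are not given: they have to be found in the camera images.
- tote: open yellow plastic parts tote, about 0.5 kg, on the mat. 158 mm (x) by 118 mm (y), walls 45 mm high, 4 mm thick, floor 4 mm thick. Origin: centre of its underside; z up; x along its long side, its -x end (with the bolt) roughly towards the robot. Slick inside: parts start to slide on a slope of 8 to 13 degrees.
- grip_bar (a point): centre of the tote's rigid black carrying bar, which bridges the tote at its middle along the tote's y: 12 mm wide (x), 16 mm tall, at 80 mm above the tote's underside, carried by a post at each of the two long walls with 110 mm clear between them. Axes as the tote's.
- corner (a point): the collecting corner of the tote, painted orange: the point on the inner floor where the -x wall (with the outlet) and the -y wall meet, at (-75, -55, 4) mm in the tote's frame. Axes as the tote's.
- outlet (a point): middle of the outlet, a slot through the tote's -x wall at floor level, 30 mm wide (tote y from -52 to -22 mm) and 18 mm high: the parts slide out through it unless the bolt bars it. Axes as the tote's.
- bolt (a joint): travel in m of the steel barrel bolt (12 mm bar) along the outside of the tote's -x wall. 0: drawn back, outlet open; grows towards the tote's -y side; 0.040: fully home on its stop, across the outlet, tip in the brass keeper. Slides against about 1.2 N and stays where left; the tote slips on the grippy mat only at some 3 N or more.
- bolt_knob (a point): centre of the bolt's red upright knob, 12 x 12 mm, 26 mm tall, on a 10 mm square stem, just outside the tote's -x wall: at (-86, 52 mm minus the bolt's travel, 73) mm in the tote's frame, 28 mm above the wall's rim. Moves with the bolt. Axes as the tote's.
- gear_a: loose steel gear lying flat in the tote, 19 mm diameter, 10 mm thick, 18 g. Origin: centre of its underside.
- gear_b: second loose steel gear, the same as gear_a.
- collar: loose brass collar lying flat in the tote, 20 mm diameter, 12 mm tall, 25 g. Origin: centre of its underside.
- mat: fixed teal work mat, 600 x 1020 mm and 3 mm thick: the surface on which all lies, top at 3 mm. Origin: centre of its underside.
- driver_red: red screwdriver lying on the mat, 205 mm long along its x, 27 mm thick, origin under the handle 55 mm from its butt; bystander.
- driver_green: green screwdriver lying on the mat, 205 mm long along its x, 27 mm thick, origin under the handle 55 mm from its butt; bystander.
- pliers: yellow-handled pliers lying on the mat, 175 mm along x, 65 mm wide, 15 mm high; bystander.
- motor: small silver electric motor lying on the mat, 80 mm along x, 37 mm diameter; bystander.
- chuck: black drill chuck standing on the mat, 42 mm diameter, 62 mm tall; bystander.
- circuit_board: small green circuit board, 45 x 60 mm, 12 mm high; bystander.
- housing_half: dark teal half of a drill housing, 22 mm high, about 140 x 130 mm, beyond the tote; bystander.

How it is judged:
By the outcome, as a careful person would: the job done as asked, in the order asked, and still so for the second after the job is handed in, while the arm keeps its last pose, push and grip.
It also fails if it takes over 51 s, if anything falls off the work surface, if the arm or the gripper's body presses on something with over 40 N, if the wrist force passes 120 N, or if a joint passes its speed limit or range.

## Working session

There is one attempt and no reset: what is moved stays moved. The work goes in short steps, Python scripts to look and compute and a tool call to move; the robot and the scene stay as the last step left them, time stands still between calls to the robot, and variables do not carry over. Pictures are saved under pics/ and viewed, at most 10 in all, crops included, and the job is handed in when it is done.

Besides the shell and the picture viewer there is one more tool, called as name(argument=value, ...) on one line, values as JSON. drive_tool: Moves the arm, as the interface text tells. Its arguments: {"type":"object","properties":{"plan":{"type":"array","items":{"type":"object","properties":{"x":{"type":"number"},"y":{"type":"number"},"z":{"type":"number"},"ax":{"type":"number"},"ay":{"type":"number"},"az":{"type":"number"},"hand":{"type":"number"}}}},"grip_force":{"type":"number"}},"required":["plan"]}

```bash
mkdir -p pics; cat > h.py <<'E'
import numpy as np, cv2
from rig import monitor, imaging, r
from scipy.spatial.transform import Rotation as Ro
def snap(n,f):
    im=imaging.grab_frame(n); cv2.imwrite('pics/'+f,im[:,:,::-1]); return im
def ray(n,u,v,ci=None):
    c=ci or imaging.camera_info(n); K,R,t=[np.array(c[k],float) for k in('mtx','R','t')]
    a=np.array([(u-K[0,2])/K[0,0],(v-K[1,2])/K[1,1]])
    if n=='wrist':
        th=np.linalg.norm(a); d=np.r_[a/th*np.sin(th),np.cos(th)]
    else: d=np.r_[a,1]
    d=R.T@d; return -R.T@t, d/np.linalg.norm(d)
def tri(*rays):
    A=0;b=0
    for o,d in rays:
        P=np.eye(3)-np.outer(d,d);A=A+P;b=b+P@o
    X=np.linalg.solve(A,b); return X,[round(float(np.linalg.norm((np.eye(3)-np.outer(d,d))@(X-o))),1) for o,d in rays]
def atz(n,u,v,z):
    o,d=ray(n,u,v); return o+d*(z-o[2])/d[2]
E
python3 - <<'E'
from h import *
print(monitor.sense())
for n in('side','top'): 
    snap(n,n+'0.png'); c=imaging.camera_info(n); print(n,-np.array(c['R']).T@c['t'],np.array(c['mtx'])[0])
E
```

```text
{'clock': 0.0, 'qpos': array([ 1.13860144e+00,  3.53666545e-01,  1.63411661e+00, -1.48153061e-05,
        1.15522896e+00, -2.36569434e-03]), 'qvel': array([ 9.66731556e-05, -3.63847344e-04,  3.57754485e-04, -2.43051695e-04,
        1.14526302e-03, -1.02567312e-03]), 'joint_efforts': array([ 6.37152662e-04, -6.05251265e+01, -3.42071307e+01, -5.09823531e-05,
        9.66080348e-03, -3.88667206e-05]), 'eef_pos': array([260.23220629, 567.7220918 , 230.55770198]), 'tcp_rot': array([-3.14017316e+00,  1.01877771e-05,  2.71176946e+00]), 'contact_force': array([ 0.19427868, -0.04185479,  0.47652113]), 'wrist_torque': array([0.00411304, 0.01435288, 0.0258564 ]), 'grasp_force': 0.0, 'opening': 0.9995902717484424}
side [  34.5198028  -547.35091424  947.43987494] [496.13541876   0.         317.4485533 ]
top [ 468.82602796  -34.27447255 1255.6695799 ] [498.40817759   0.         316.36953595]
```

View pics/top0.png

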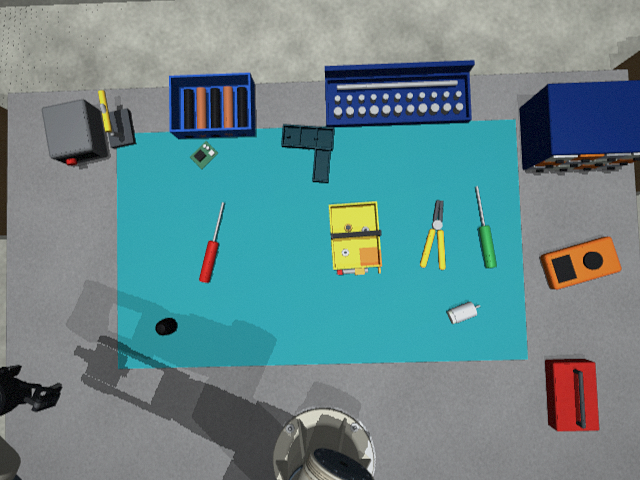

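View pics/side0.png

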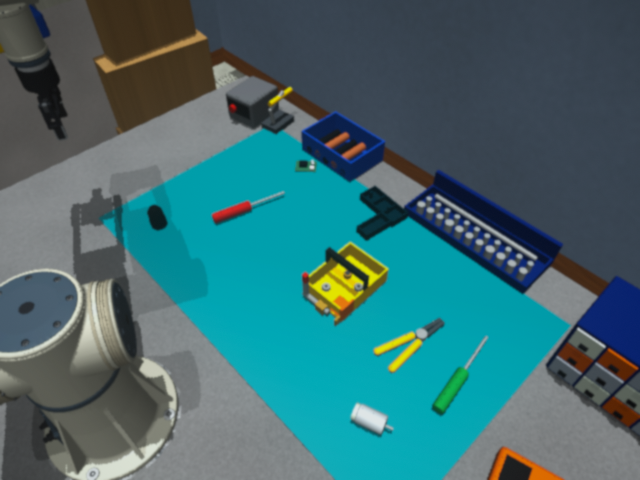

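The top view shows the tote at about (355,238), with its bolt end towards the robot, the bar at row 236 and the red knob near (340,272). In the side view the tote is at (345,280), with the knob near (306,280). I'll enlarge both.

```bash
python3 - <<'E'
import cv2,numpy as np
a=cv2.imread('pics/top0.png')[190:290,310:400];b=cv2.imread('pics/side0.png')[230:330,295:395]
f=lambda i:cv2.resize(i,None,fx=4,fy=6,interpolation=cv2.INTER_CUBIC)
f=lambda i:cv2.resize(i,None,fx=4.2,fy=4.2,interpolation=cv2.INTER_CUBIC)
cv2.imwrite('pics/c0.png',np.hstack([f(a),f(b)])); print(f(a).shape,f(b).shape)
E
```

```text
(420, 378, 3) (420, 420, 3)
```

View pics/c0.png

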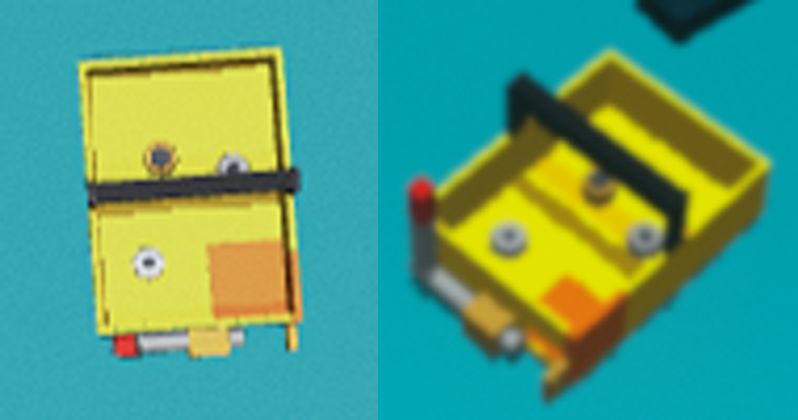

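The crop shows these positions:
- Knob: top view (124,346), side view (421,195).
- Bar ends: top view (88,191) and (299,181); side view (515,92) and (683,207).
- Bolt drawn back to +y; gears and collar loose around the middle of the tote.

```bash
python3 - <<'E'
from h import *
T=lambda x,y:ray('top',310+x/4.2,190+y/4.2)
S=lambda x,y:ray('side',295+(x-378)/4.2,230+y/4.2)
print('knob',tri(T(124,346),S(421,195)))
L=tri(T(88,191),S(513,92));R=tri(T(299,181),S(684,207));print('bar',L,R,(L[0]+R[0])/2)
A=lambda x,y,z:atz('top',310+x/4.2,190+y/4.2,z)
c=[A(80,62,48),A(281,48,48),A(300,320,48),A(99,336,48)]
for p in c: print('rim',p.round(1))
print('centre',np.mean(c,0)); 
for a,b in((3,0),(2,1)): d=c[b]-c[a];print(np.degrees(np.arctan2(d[1],d[0])),np.linalg.norm(d))
for a,b in((2,3),(1,0)): d=c[b]-c[a];print(np.degrees(np.arctan2(-d[0],d[1])),np.linalg.norm(d))
c=imaging.camera_info('wrist');print(c); s=monitor.sense();print(s['eef_pos'],np.degrees(s['tcp_rot']))
E
```

```text
knob (array([454.60721884, -55.45675908,  83.92081166]), [0.3, 0.3])
bar (array([540.86809679, -36.92857003,  79.52777945]), [1.3, 1.3]) (array([ 544.00126285, -155.98194243,   88.91498086]), [1.0, 1.0]) [542.43467982 -96.45525623  84.22138015]
rim [618.9 -35.5  48. ]
rim [ 623.3 -151.9   48. ]
rim [ 465.9 -157.3   48. ]
rim [460.1 -41.7  48. ]
centre [542.03063778 -96.5971815   48.        ]
2.2296533155536844 158.9214853059081
1.9469156732063102 157.41060067741475
2.9215304731410825 115.72891599941637
2.1729234411538005 116.49730687127439
{'mtx': array([[371.64829954,   0.        , 317.61086648],
       [  0.        , 371.64829954, 243.90960887],
       [  0.        ,   0.        ,   1.        ]]), 'R': array([[ 4.16482275e-01,  9.09143627e-01, -6.16204804e-04],
       [ 8.77213117e-01, -4.01676546e-01,  2.62969771e-01],
       [ 2.38829776e-01, -1.10062792e-01, -9.64803876e-01]]), 't': array([-623.88422134,  -33.9975455 ,  377.75866739])}
[260.21263594 567.79201876 230.63307711] [-1.79928088e+02 -5.16413598e-04  1.55377379e+02]
```

drive_tool(plan=[{"x": -2,"y": -2.1,"az": 2,"z": 0.2,"hand": 20},{"x": -4,"y": -4.2,"az": 4,"z": 0.4,"hand": 0},{"x": -8.36,"y": -8.89,"az": 10.5,"z": 1.2,"hand": 0},{"x": -8.36,"y": -8.89,"az": 10.5,"z": 1.2,"hand": 0},{"x": -8.36,"y": -8.89,"az": 10.5,"z": 1.2,"hand": 0},{"x": -8.36,"y": -8.89,"az": 10.5,"z": 1.2,"hand": 0},{"x": -8.36,"y": -8.89,"az": 10.5,"z": 1.2,"hand": 0},{"x": -8.36,"y": -8.89,"az": 10.5,"z": 1.2,"hand": 0}])

```text
invalid input
```

```bash
cat >> h.py <<'E'
def go(x,y,z,rot=(180,0,92.3)):
    s=monitor.sense(); R0=Ro.from_euler('xyz',s['tcp_rot']); R1=Ro.from_euler('xyz',rot,degrees=True)
    print('at',s['eef_pos'].round(1),np.degrees(s['tcp_rot']).round(1),'t',s['clock'],'F',s['contact_force'].round(2))
    print('xyz',(R0.inv().apply(np.array([x,y,z])-s['eef_pos'])/50).round(3),'a',(np.degrees((R0.inv()*R1).as_rotvec())/6).round(3))
E
python3 -c "
from h import *
go(455,-10,160)"
```

```text
at [260.2 567.8 230.6] [-179.9   -0.   155.4] t 0.1 F [-0.15 -0.68 -0.37]
xyz [-8.356 -8.88   1.424] a [-1.1000e-02  7.0000e-03  1.0513e+01]
```

drive_tool(plan=[{"x": -0.68,"y": -0.73,"z": 0.1,"ax": 0,"ay": 0,"az": 1,"hand": 20},{"x": -1.36,"y": -1.46,"z": 0.2,"ax": 0,"ay": 0,"az": 2,"hand": 0},{"x": -2.04,"y": -2.19,"z": 0.3,"ax": 0,"ay": 0,"az": 3,"hand": 0},{"x": -2.72,"y": -2.92,"z": 0.4,"ax": 0,"ay": 0,"az": 4,"hand": 0},{"x": -3.4,"y": -3.65,"z": 0.5,"ax": 0,"ay": 0,"az": 5,"hand": 0},{"x": -4.08,"y": -4.38,"z": 0.6,"ax": 0,"ay": 0,"az": 6,"hand": 0},{"x": -4.76,"y": -5.11,"z": 0.7,"ax": 0,"ay": 0,"az": 7,"hand": 0},{"x": -5.44,"y": -5.84,"z": 0.8,"ax": 0,"ay": 0,"az": 8,"hand": 0}])

```text
clock: 0.9
eef_pos: [385.7, 188.5, 191.2]
tcp_rot: [3.141, 0.0, 1.87]
contact_force: [0.7, -0.5, -0.1]
opening: 0.001
grasp_force: 0.0
```

```bash
python3 -c "
from h import *
go(455,-10,160)"
```

```text
at [385.7 188.5 191.2] [180.    0.  107.2] t 0.9 F [ 0.72 -0.53 -0.15]
xyz [-4.202  0.153  0.624] a [2.000e-03 0.000e+00 2.476e+00]
```

drive_tool(plan=[{"x": -0.8,"y": 0.03,"z": 0.1,"ax": 0,"ay": 0,"az": 0.5,"hand": 0},{"x": -1.6,"y": 0.06,"z": 0.2,"ax": 0,"ay": 0,"az": 1,"hand": 0},{"x": -2.4,"y": 0.09,"z": 0.4,"ax": 0,"ay": 0,"az": 1.5,"hand": 0},{"x": -3.2,"y": 0.12,"z": 0.5,"ax": 0,"ay": 0,"az": 2,"hand": 0},{"x": -3.8,"y": 0.15,"z": 0.6,"ax": 0,"ay": 0,"az": 2.4,"hand": 0},{"x": -4.2,"y": 0.15,"z": 0.62,"ax": 0,"ay": 0,"az": 2.48,"hand": 0},{"x": -4.2,"y": 0.15,"z": 0.62,"ax": 0,"ay": 0,"az": 2.48,"hand": 0}])

```text
clock: 1.6
eef_pos: [455.9, -9.7, 160.0]
tcp_rot: [-3.141, 0.0, 1.612]
contact_force: [-0.3, 0.6, 0.1]
opening: 0.003
grasp_force: 0.0
```

```bash
python3 -c "
from h import *
ci=imaging.camera_info('wrist');np.save('w0.npy',ci,allow_pickle=True)
snap('wrist','w0.png'); go(455,-15,70)"
```

```text
at [455.4  -8.5 160.1] [-180.    -0.    92.4] t 1.65 F [-0.25 -0.63  0.13]
xyz [-0.129 -0.012  1.802] a [-0.007 -0.002  0.011]
```

View pics/w0.png

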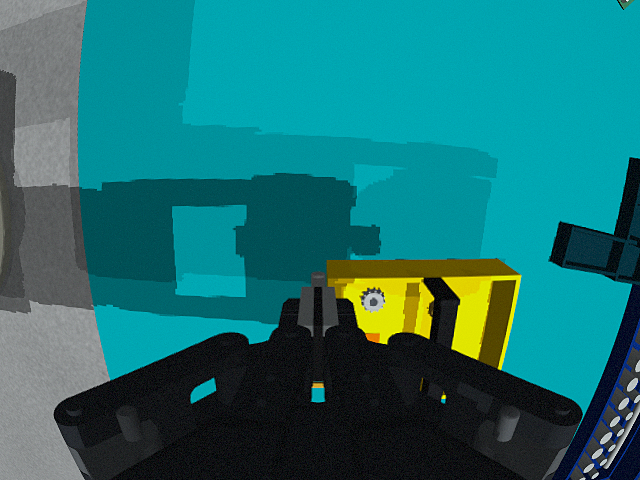

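The wrist view shows the shut fingers hiding the knob. The tote's +y rim runs from (328,262) to (521,274), and the near end of the bar is at about (432,280). I'll check the rim corners at z=48 against the top view.

```bash
python3 - <<'E'
from h import *
ci=np.load('w0.npy',allow_pickle=True).item()
for u,v,z in((328,262,48),(521,274,48),(420,279,91),(441,279,91),(452,297,91)):
    o,d=ray('wrist',u,v,ci);print((o+d*(z-o[2])/d[2]).round(1))
T=lambda x,y:ray('top',310+x/4.2,190+y/4.2)
for t,w in(((99,336),(328,262)),((80,62),(521,274))): print(tri(T(*t),ray('wrist',*w,ci)))
E
```

```text
[463.6 -26.1  48. ]
[621.7 -31.5  48. ]
[519.8 -21.3  91. ]
[533.8 -21.   91. ]
[543.5 -33.3  91. ]
(array([462.68285892, -41.49701056,   1.83422981]), [3.0, 3.0])
(array([620.15509167, -33.44762644,  48.20114476]), [2.4, 2.4])
```

drive_tool(plan=[{"x": -0.04,"y": -0.01,"z": 0.5,"ax": 0,"ay": 0,"az": 0,"hand": 0},{"x": -0.08,"y": -0.01,"z": 1,"ax": 0,"ay": 0,"az": 0,"hand": 0},{"x": -0.08,"y": -0.01,"z": 1.5,"ax": 0,"ay": 0,"az": 0,"hand": 0},{"x": -0.1,"y": -0.01,"z": 1.8,"ax": 0,"ay": 0,"az": 0,"hand": 0},{"x": -0.1,"y": -0.01,"z": 1.8,"ax": 0,"ay": 0,"az": 0,"hand": 0},{"x": -0.1,"y": -0.01,"z": 1.8,"ax": 0,"ay": 0,"az": 0,"hand": 0}])

```text
clock: 2.25
eef_pos: [455.1, -12.0, 70.6]
tcp_rot: [-3.141, -0.0, 1.615]
contact_force: [0.3, -0.4, -0.2]
opening: -0.002
grasp_force: 0.0
```

```bash
python3 - <<'E'
from h import *
go(455,-30,70)
a=imaging.grab_frame('side')[210:340,260:400,::-1];b=imaging.grab_frame('top')[180:300,300:400,::-1]
a=cv2.resize(a,(420*140//130,420),interpolation=2);b=cv2.resize(b,(350,420),interpolation=2)
cv2.imwrite('pics/c1.png',np.hstack([b,a]))
for i in range(5): print(monitor.sense()['contact_force'].round(2))
E
```

```text
at [455.1 -12.   70.6] [-180.    -0.    92.5] t 2.25 F [ 0.35 -0.4  -0.16]
xyz [-0.359 -0.017  0.013] a [-0.006 -0.002  0.042]
[ 0.21 -0.24  0.04]
[ 0.21 -0.24  0.04]
[ 0.21 -0.24  0.04]
[ 0.21 -0.24  0.04]
[ 0.21 -0.24  0.04]
```

View pics/c1.png

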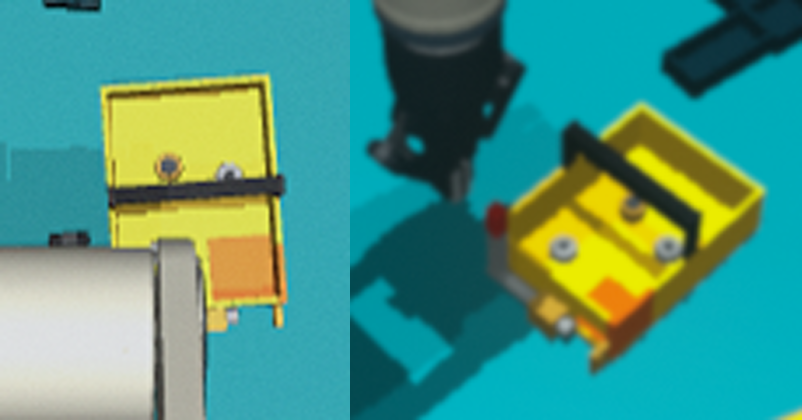

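drive_tool(plan=[{"x": -0.08,"y": -0.005,"z": 0.01,"ax": 0,"ay": 0,"az": 0,"hand": 0},{"x": -0.16,"y": -0.01,"z": 0.01,"ax": 0,"ay": 0,"az": 0,"hand": 0},{"x": -0.24,"y": -0.015,"z": 0.01,"ax": 0,"ay": 0,"az": 0,"hand": 0},{"x": -0.32,"y": -0.02,"z": 0.01,"ax": 0,"ay": 0,"az": 0,"hand": 0},{"x": -0.4,"y": -0.02,"z": 0.01,"ax": 0,"ay": 0,"az": 0,"hand": 0},{"x": -0.48,"y": -0.02,"z": 0.01,"ax": 0,"ay": 0,"az": 0,"hand": 0},{"x": -0.56,"y": -0.02,"z": 0.01,"ax": 0,"ay": 0,"az": 0,"hand": 0},{"x": -0.64,"y": -0.02,"z": 0.01,"ax": 0,"ay": 0,"az": 0,"hand": 0}])

```text
clock: 3.15
eef_pos: [455.6, -45.1, 69.9]
tcp_rot: [-3.141, -0.0, 1.614]
contact_force: [0.0, 1.2, 1.5]
opening: -0.0
grasp_force: 0.6
```

drive_tool(plan=[{"x": -0.06,"y": 0,"z": 0,"ax": 0,"ay": 0,"az": 0,"hand": 0},{"x": -0.12,"y": 0,"z": 0,"ax": 0,"ay": 0,"az": 0,"hand": 0},{"x": -0.16,"y": 0,"z": 0,"ax": 0,"ay": 0,"az": 0,"hand": 0}])

```text
clock: 3.45
eef_pos: [456.0, -53.1, 69.8]
tcp_rot: [-3.141, -0.0, 1.614]
contact_force: [0.3, 0.8, 1.4]
opening: -0.004
grasp_force: 0.6
```

```bash
python3 - <<'E'
from h import *
go(453,-70,70)
a=imaging.grab_frame('side')[210:340,260:400,::-1]
cv2.imwrite('pics/c2.png',cv2.resize(a,None,fx=4,fy=4,interpolation=2))
E
```

```text
at [456.  -53.1  69.8] [-180.    -0.    92.5] t 3.45 F [0.25 0.77 1.35]
xyz [-0.336 -0.074 -0.003] a [-0.002 -0.     0.031]
```

View pics/c2.png

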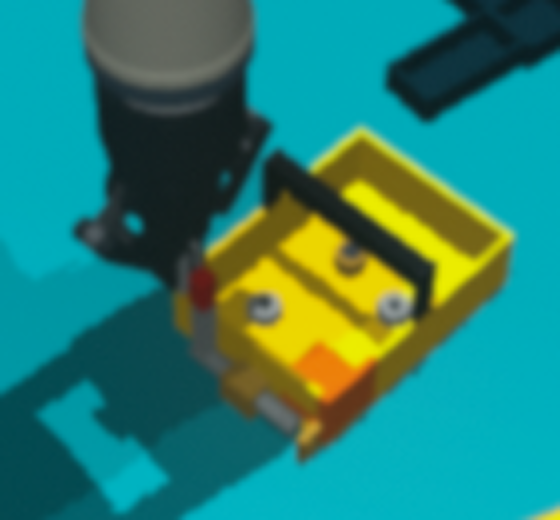

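The bolt is moving: its tip (290,418) is near the keeper and the tote has not shifted. I'll continue more gently.

drive_tool(plan=[{"x": -0.04,"y": -0.02,"z": 0,"ax": 0,"ay": 0,"az": 0,"hand": 0},{"x": -0.08,"y": -0.04,"z": 0,"ax": 0,"ay": 0,"az": 0,"hand": 0},{"x": -0.12,"y": -0.04,"z": 0,"ax": 0,"ay": 0,"az": 0,"hand": 0},{"x": -0.16,"y": -0.04,"z": 0,"ax": 0,"ay": 0,"az": 0,"hand": 0},{"x": -0.2,"y": -0.04,"z": 0,"ax": 0,"ay": 0,"az": 0,"hand": 0}])

```text
clock: 4.0
eef_pos: [454.4, -63.0, 69.9]
tcp_rot: [-3.142, -0.0, 1.614]
contact_force: [-0.3, 1.8, 0.6]
opening: -0.001
grasp_force: 0.6
```

drive_tool(plan=[{"x": -0.02,"y": 0,"z": 0,"ax": 0,"ay": 0,"az": 0,"hand": 0},{"x": -0.04,"y": 0,"z": 0,"ax": 0,"ay": 0,"az": 0,"hand": 0}])

```text
clock: 4.2
eef_pos: [454.5, -65.0, 69.9]
tcp_rot: [-3.142, 0.0, 1.614]
contact_force: [-0.0, 1.0, -0.3]
opening: -0.002
grasp_force: 0.6
```

drive_tool(plan=[{"x": -0.02,"y": 0,"z": 0,"ax": 0,"ay": 0,"az": 0,"hand": 0},{"x": -0.04,"y": 0,"z": 0,"ax": 0,"ay": 0,"az": 0,"hand": 0}])

```text
clock: 4.4
eef_pos: [454.6, -67.0, 69.9]
tcp_rot: [-3.142, -0.0, 1.614]
contact_force: [-0.6, 0.8, -0.0]
opening: 0.002
grasp_force: 0.6
```

drive_tool(plan=[{"x": -0.02,"y": 0,"z": 0,"ax": 0,"ay": 0,"az": 0,"hand": 0},{"x": -0.04,"y": 0,"z": 0,"ax": 0,"ay": 0,"az": 0,"hand": 0}])

```text
clock: 4.6
eef_pos: [454.7, -68.9, 69.9]
tcp_rot: [-3.141, -0.0, 1.614]
contact_force: [-0.2, 1.9, 1.3]
opening: -0.001
grasp_force: 1.0
```

drive_tool(plan=[{"x": -0.02,"y": 0,"z": 0,"ax": 0,"ay": 0,"az": 0,"hand": 0}])

```text
clock: 4.7
eef_pos: [454.6, -69.9, 69.9]
tcp_rot: [-3.141, -0.0, 1.614]
contact_force: [-0.5, 2.5, 1.9]
opening: 0.003
grasp_force: 1.1
```

drive_tool(plan=[{"x": -0.02,"y": 0,"z": 0,"ax": 0,"ay": 0,"az": 0,"hand": 0}])

```text
clock: 4.8
eef_pos: [454.6, -70.9, 69.9]
tcp_rot: [-3.141, -0.0, 1.614]
contact_force: [-0.4, 1.6, 1.4]
opening: 0.001
grasp_force: 1.2
```

```bash
python3 - <<'E'
from h import *
go(453,-74,70)
a=imaging.grab_frame('side')[210:340,260:400,::-1]
cv2.imwrite('pics/c3.png',cv2.resize(a,None,fx=4,fy=4,interpolation=2))
E
```

```text
at [454.6 -70.9  69.9] [-180.    -0.    92.5] t 4.8 F [-0.39  1.57  1.41]
xyz [-0.061 -0.035 -0.003] a [-0.004 -0.002  0.032]
```

View pics/c3.png

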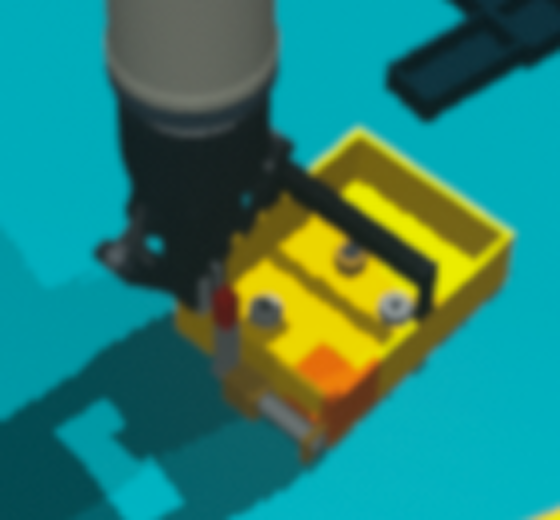

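```bash
python3 - <<'E'
from h import *
A=[cv2.resize(cv2.imread(f'pics/{n}.png'),(560,520)) for n in('c2','c3')]
s0=cv2.imread('pics/side0.png')[210:340,260:400]; A.insert(0,cv2.resize(s0,(560,520),interpolation=2))
for name,(x,y,w,h) in dict(orange=(305,345,80,110),bar_end=(395,250,55,70),farcorner=(460,200,70,80),gear=(375,285,45,40),topcorner=(320,120,80,60)).items():
    t=A[0][y:y+h,x:x+w]
    for k in(1,2):
        rs=cv2.matchTemplate(A[k][y-30:y+h+30,x-30:x+w+30],t,cv2.TM_CCOEFF_NORMED);_,m,_,l=cv2.minMaxLoc(rs);print(name,k,((l[0]-30)/4,(l[1]-30)/4),round(m,3))
E
```

```text
orange 1 (0.0, 0.0) 0.996
orange 2 (1.0, 0.0) 0.982
bar_end 1 (0.0, 0.0) 0.999
bar_end 2 (0.5, 0.0) 0.995
farcorner 1 (0.0, 0.0) 1.0
farcorner 2 (0.0, -0.25) 0.998
gear 1 (0.0, 0.0) 0.997
gear 2 (0.5, 0.0) 0.986
topcorner 1 (0.0, 0.0) 1.0
topcorner 2 (-0.25, 0.0) 0.998
```

The tote yawed by about 1 px at its bolt end under the push. It slips only at 3 N or more and the bolt slides at 1.2 N, so the bolt has met its stop. I'll back off and check.

drive_tool(plan=[{"x": 0.3,"y": 0,"z": 0,"ax": 0,"ay": 0,"az": 0,"hand": 0},{"x": 0.8,"y": 0,"z": -0.5,"ax": 0,"ay": 0,"az": 0,"hand": 0},{"x": 1.6,"y": 0,"z": -1.2,"ax": 0,"ay": 0,"az": 0,"hand": 0},{"x": 2.4,"y": 0,"z": -2,"ax": 0,"ay": 0,"az": 0,"hand": 20},{"x": 3.2,"y": 0,"z": -2.4,"ax": 0,"ay": 0,"az": 0,"hand": 60},{"x": 4,"y": 0,"z": -2.4,"ax": 0,"ay": 0,"az": 0,"hand": 60},{"x": 4.4,"y": 0,"z": -2.4,"ax": 0,"ay": 0,"az": 0,"hand": 60}])

```text
clock: 5.55
eef_pos: [445.9, 151.8, 191.4]
tcp_rot: [3.138, -0.001, 1.616]
contact_force: [0.8, 0.1, -0.2]
opening: 0.682
grasp_force: 0.0
```

```bash
python3 - <<'E'
from h import *
go(542,-97,150)
a=snap('top','top1.png')[190:290,310:400,::-1];b=snap('side','side1.png')[230:330,295:395,::-1]
f=lambda i:cv2.resize(i,None,fx=4.2,fy=4.2,interpolation=cv2.INTER_CUBIC)
cv2.imwrite('pics/c4.png',np.hstack([f(a),f(b)]))
E
```

```text
at [445.9 151.8 191.4] [ 1.798e+02 -1.000e-01  9.260e+01] t 5.55 F [ 0.79  0.1  -0.25]
xyz [-5.058  1.693  0.827] a [ 0.032 -0.012  0.048]
```

View pics/c4.png

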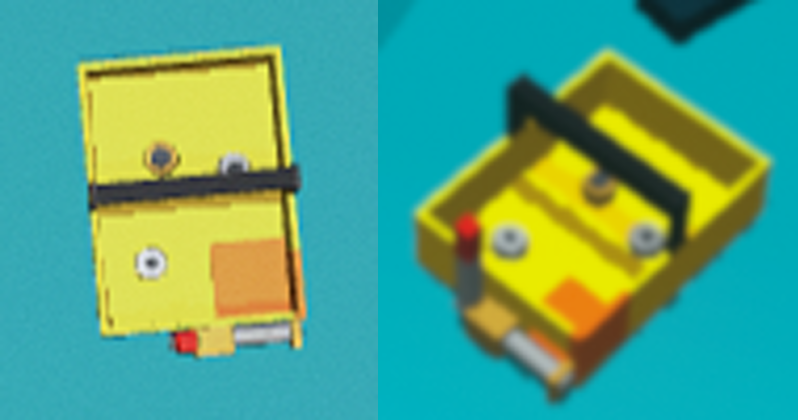

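The bolt now spans the outlet into the keeper (top view, 297,333). The knob is at top (184,341) and side (468,232). The tote has turned very slightly.

```bash
python3 - <<'E'
from h import *
T=lambda x,y:ray('top',310+x/4.2,190+y/4.2)
S=lambda x,y:ray('side',295+(x-378)/4.2,230+y/4.2)
A=lambda x,y,z:atz('top',310+x/4.2,190+y/4.2,z)
k0=tri(T(124,346),S(421,195))[0];k1=tri(T(184,341),S(468,232))[0];print(k0,k1,np.linalg.norm(k1-k0))
for c in ([(80,62),(281,48),(300,320),(99,336)],[(80,64),(280,47),(303,316),(102,334)]):
    c=np.array([A(*p,48) for p in c]);o=c.mean(0);d=(c[0]+c[1]-c[2]-c[3]);y=np.arctan2(d[1],d[0])
    print('centre',o,np.degrees(y));R=Ro.from_euler('z',-y)
    for k in(k0,k1):print(R.apply(k-o))
b=(A(91,191,91)+A(299,178,91))/2;print('bar',b);d=A(91,191,91)-A(299,178,91);print(np.degrees(np.arctan2(-d[0],d[1])))
E
```

```text
[454.60721884 -55.45675908  83.92081166] [456.43380623 -88.98473365  83.36595772] 33.58227751997506
centre [542.03063778 -96.5971815   48.        ] 2.088959710147702
[-85.86570486  44.29976597  35.92081166]
[-85.26246452  10.72749167  35.36595772]
centre [542.72496871 -97.33895251  48.        ] 2.8749856443557418
[-85.906159    46.24919259  35.92081166]
[-85.7635303   12.67180202  35.36595772]
bar [542.95895032 -97.28615083  91.        ]
1.850372154364393
```

The knob sits 12.7 mm off centre in the tote's y (home is 12), so the bolt is home. Next is the bar at (543,-97), yaw 92.5.

drive_tool(plan=[{"x": -0.7,"y": 0.25,"z": 0,"ax": 0,"ay": 0,"az": 0,"hand": 60},{"x": -1.4,"y": 0.5,"z": 0,"ax": 0,"ay": 0,"az": 0,"hand": 60},{"x": -2.2,"y": 0.75,"z": 0.1,"ax": 0,"ay": 0,"az": 0,"hand": 60},{"x": -3,"y": 1,"z": 0.3,"ax": 0,"ay": 0,"az": 0,"hand": 55},{"x": -3.8,"y": 1.3,"z": 0.5,"ax": 0,"ay": 0,"az": 0,"hand": 50},{"x": -4.5,"y": 1.55,"z": 0.7,"ax": 0,"ay": 0,"az": 0,"hand": 50},{"x": -5.06,"y": 1.71,"z": 0.8,"ax": 0,"ay": 0,"az": 0,"hand": 50},{"x": -5.06,"y": 1.71,"z": 0.8,"ax": 0,"ay": 0,"az": 0,"hand": 50}])

```text
clock: 6.45
eef_pos: [541.7, -104.3, 148.8]
tcp_rot: [-3.141, 0.001, 1.611]
contact_force: [0.1, 1.0, 0.5]
opening: 0.584
grasp_force: 0.0
```

```bash
python3 - <<'E'
from h import *
go(543,-97.3,64,(180,0,92.5))
ci=imaging.camera_info('wrist');snap('wrist','w1.png');np.save('w1.npy',ci,allow_pickle=True)
E
```

```text
at [ 541.7 -104.3  148.8] [-1.799e+02  1.000e-01  9.230e+01] t 6.45 F [0.11 1.02 0.45]
xyz [0.14  0.032 1.695] a [-0.009  0.01  -0.033]
```

View pics/w1.png

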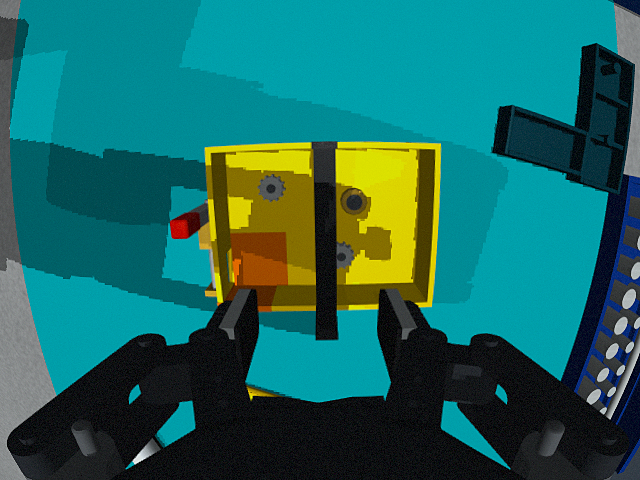

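The wrist view shows the bar running along column 326 between the fingers (240 and 400), so it is centred. I'll descend and grip.

drive_tool(plan=[{"x": 0.1,"y": 0.03,"z": 0.4,"ax": 0,"ay": 0,"az": 0,"hand": 50},{"x": 0.14,"y": 0.03,"z": 0.9,"ax": 0,"ay": 0,"az": 0,"hand": 50},{"x": 0.14,"y": 0.03,"z": 1.4,"ax": 0,"ay": 0,"az": 0,"hand": 50},{"x": 0.14,"y": 0.03,"z": 1.69,"ax": 0,"ay": 0,"az": 0,"hand": 40},{"x": 0.14,"y": 0.03,"z": 1.69,"ax": 0,"ay": 0,"az": 0,"hand": 30},{"x": 0.14,"y": 0.03,"z": 1.69,"ax": 0,"ay": 0,"az": 0,"hand": 24},{"x": 0.14,"y": 0.03,"z": 1.69,"ax": 0,"ay": 0,"az": 0,"hand": 18}], grip_force=30)

```text
clock: 7.2
eef_pos: [543.6, -93.1, 66.6]
tcp_rot: [3.14, 0.0, 1.614]
contact_force: [-0.5, -0.6, -0.7]
opening: 0.211
grasp_force: 0.0
```

drive_tool(plan=[{"x": 0,"y": 0,"z": 0,"ax": 0,"ay": 0,"az": 0,"hand": 12},{"x": 0,"y": 0,"z": 0,"ax": 0,"ay": 0,"az": 0,"hand": 6},{"x": 0,"y": 0,"z": 0,"ax": 0,"ay": 0,"az": 0,"hand": 0},{"x": 0,"y": 0,"z": 0,"ax": 0,"ay": 0,"az": 0,"hand": 0},{"x": 0,"y": 0,"z": 0,"ax": 0,"ay": 0,"az": 0,"hand": 0}], grip_force=90)

```text
clock: 7.7
eef_pos: [544.2, -93.3, 66.9]
tcp_rot: [3.139, 0.001, 1.615]
contact_force: [1.2, 0.1, 5.6]
opening: 0.125
grasp_force: 88.2
```

drive_tool(plan=[{"x": 0,"y": 0,"z": -0.1,"ax": 0,"ay": 0,"az": 0,"hand": 0},{"x": 0,"y": 0,"z": -0.3,"ax": 0,"ay": 0,"az": 0,"hand": 0},{"x": 0,"y": 0,"z": -0.6,"ax": 0,"ay": 0,"az": 0,"hand": 0},{"x": 0,"y": 0,"z": -1,"ax": 0,"ay": 0,"az": 0,"hand": 0},{"x": 0,"y": 0,"z": -1.4,"ax": 0,"ay": 0,"az": 0,"hand": 0},{"x": 0,"y": 0,"z": -1.8,"ax": 0,"ay": 0,"az": 0,"hand": 0},{"x": 0,"y": 0,"z": -2.2,"ax": 0,"ay": 0,"az": 0,"hand": 0},{"x": 0,"y": 0,"z": -2.5,"ax": 0,"ay": 0,"az": 0,"hand": 0}])

```text
clock: 8.5
eef_pos: [542.5, -93.1, 192.0]
tcp_rot: [3.141, 0.0, 1.614]
contact_force: [0.4, 0.2, -6.1]
opening: 0.117
grasp_force: 87.9
```

drive_tool(plan=[{"x": 0,"y": 0,"z": -0.2,"ax": 0,"ay": 0,"az": 0,"hand": 0},{"x": 0,"y": 0,"z": -0.4,"ax": 0,"ay": 0,"az": 0,"hand": 0},{"x": 0,"y": 0,"z": -0.5,"ax": 0,"ay": 0,"az": 0,"hand": 0},{"x": 0,"y": 0,"z": -0.5,"ax": 0,"ay": 0,"az": 0,"hand": 0},{"x": 0,"y": 0,"z": -0.5,"ax": 0,"ay": 0,"az": 0,"hand": 0}])

```text
clock: 9.0
eef_pos: [542.5, -93.0, 214.9]
tcp_rot: [-3.141, -0.0, 1.614]
contact_force: [0.4, -0.6, -6.5]
opening: 0.124
grasp_force: 87.9
```

drive_tool(plan=[{"x": 0,"y": 0,"z": 0,"ax": -0.2,"ay": 0.2,"az": 0,"hand": 0},{"x": 0,"y": 0,"z": 0,"ax": -0.4,"ay": 0.4,"az": 0,"hand": 0},{"x": 0,"y": 0,"z": 0,"ax": -0.6,"ay": 0.6,"az": 0,"hand": 0},{"x": 0,"y": 0,"z": 0,"ax": -0.8,"ay": 0.8,"az": 0,"hand": 0},{"x": 0,"y": 0,"z": 0,"ax": -1.0,"ay": 1.0,"az": 0,"hand": 0},{"x": 0,"y": 0,"z": 0,"ax": -1.2,"ay": 1.2,"az": 0,"hand": 0},{"x": 0,"y": 0,"z": 0,"ax": -1.4,"ay": 1.4,"az": 0,"hand": 0},{"x": 0,"y": 0,"z": 0,"ax": -1.6,"ay": 1.6,"az": 0,"hand": 0}])

```text
clock: 9.8
eef_pos: [542.3, -93.3, 214.8]
tcp_rot: [2.972, -0.168, 1.629]
contact_force: [1.0, 0.1, -7.1]
opening: 0.123
grasp_force: 88.0
```

drive_tool(plan=[{"x": 0,"y": 0,"z": 0,"ax": -0.25,"ay": 0.25,"az": 0,"hand": 0},{"x": 0,"y": 0,"z": 0,"ax": -0.5,"ay": 0.5,"az": 0,"hand": 0},{"x": 0,"y": 0,"z": 0,"ax": -0.75,"ay": 0.75,"az": 0,"hand": 0},{"x": 0,"y": 0,"z": 0,"ax": -1.0,"ay": 1.0,"az": 0,"hand": 0},{"x": 0,"y": 0,"z": 0,"ax": -1.25,"ay": 1.25,"az": 0,"hand": 0},{"x": 0,"y": 0,"z": 0,"ax": -1.5,"ay": 1.5,"az": 0,"hand": 0},{"x": 0,"y": 0,"z": 0,"ax": -1.75,"ay": 1.75,"az": 0,"hand": 0},{"x": 0,"y": 0,"z": 0,"ax": -1.93,"ay": 1.93,"az": 0,"hand": 0}])

```text
clock: 10.6
eef_pos: [542.2, -93.7, 214.7]
tcp_rot: [2.754, -0.361, 1.685]
contact_force: [-0.4, 0.5, -6.3]
opening: 0.119
grasp_force: 88.2
```

drive_tool(plan=[{"x": 0,"y": 0,"z": 0,"ax": 0,"ay": 0,"az": 0,"hand": 0},{"x": 0,"y": 0,"z": 0,"ax": 0,"ay": 0,"az": 0,"hand": 0},{"x": 0,"y": 0,"z": 0,"ax": 0,"ay": 0,"az": 0,"hand": 0},{"x": 0,"y": 0,"z": 0,"ax": 0,"ay": 0,"az": 0,"hand": 0},{"x": 0,"y": 0,"z": 0,"ax": 0,"ay": 0,"az": 0,"hand": 0},{"x": 0,"y": 0,"z": 0,"ax": 0,"ay": 0,"az": 0,"hand": 0},{"x": 0,"y": 0,"z": 0,"ax": 0,"ay": 0,"az": 0,"hand": 0},{"x": 0,"y": 0,"z": 0,"ax": 0,"ay": 0,"az": 0,"hand": 0}])

```text
clock: 11.4
eef_pos: [542.9, -93.0, 215.4]
tcp_rot: [2.755, -0.361, 1.686]
contact_force: [0.1, -1.0, -6.1]
opening: 0.119
grasp_force: 88.2
```

```bash
python3 - <<'E'
from h import *
s=monitor.sense();R=Ro.from_euler('xyz',s['tcp_rot']).as_matrix();print(s['clock'],R[:,2],np.degrees(np.arccos(-R[2,2])))
a=snap('wrist','w2.png')[80:400,160:480,::-1];b=snap('side','side2.png')[120:320,260:420,::-1];t=snap('top','top2.png')
cv2.imwrite('pics/c5.png',np.hstack([cv2.resize(a,(480,480),interpolation=2),cv2.resize(b,(320,480)[:2] if 0 else (320,480),interpolation=2)]))
E
```

```text
11.4 [ 0.33725228  0.36809213 -0.86646932] 29.949091608965
```

View pics/c5.png

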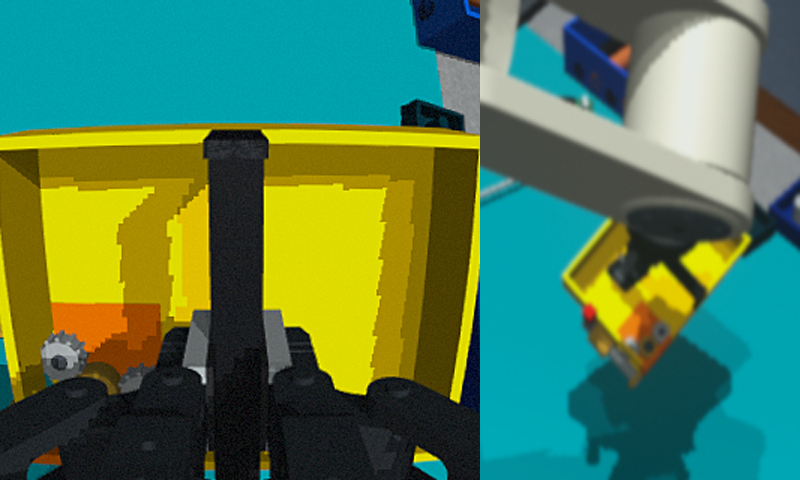

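Tilted 29.9°. The wrist crop shows a gear at (63,355) on the -x wall, the collar at (100,378) and the second gear at (135,380), all inside the orange patch. I'll turn those pixels into tote coordinates, with a second reading from the side view at (640,348) and (660,330).

```bash
python3 - <<'E'
from h import *
s=monitor.sense();Rt=Ro.from_euler('xyz',s['tcp_rot']).as_matrix()
R=np.c_[Rt[:,1],Rt[:,0],-Rt[:,2]]; o=s['eef_pos']-R@np.array([0,4,64])
def on(n,u,v,z):
    c,d=ray(n,u,v);c=R.T@(c-o);d=R.T@d;return (c+d*(z-c[2])/d[2]).round(1)
W=lambda x,y,z:on('wrist',160+x/1.5,80+y/1.5,z)
S=lambda x,y,z:on('side',260+(x-480)/2,120+y/2.4,z)
print('W gear',W(63,355,14),'collar',W(100,378,16),'gear',W(135,380,14),'orange corner',W(50,303,4),W(160,303,4))
print('S',S(640,348,16),S(660,330,14),S(632,345,14),'keeper',S(632,385,10),'knob',S(589,312,80))
low=[(R@np.array([x,y,0])+o)[2].round(1) for x in(-79,79) for y in(-59,59)];print('corner heights',low,s['clock'])
ax=cv2.imread('pics/side2.png')[250:285,325:365];print(ax.mean(2).astype(int)[5:30:1,5:35:1].tolist() if 0 else '')
E
```

```text
W gear [-69.4 -27.4  14. ] collar [-54.4 -36.1  16. ] gear [-40.6 -37.5  14. ] orange corner [-75.9  -9.2   4. ] [-30.4  -8.4   4. ]
S [-65.8 -38.3  16. ] [-39.6 -42.2  14. ] [-69.4 -30.3  14. ] keeper [-94.1 -54.2  10. ] knob [-87.9  13.8  80. ]
corner heights [np.float64(109.8), np.float64(151.5), np.float64(165.6), np.float64(207.2)] 11.55
```

drive_tool(plan=[{"x": 0,"y": 0,"z": 0,"ax": 0,"ay": 0,"az": 0,"hand": 0},{"x": 0,"y": 0,"z": 0,"ax": 0,"ay": 0,"az": 0,"hand": 0},{"x": 0,"y": 0,"z": 0,"ax": 0,"ay": 0,"az": 0,"hand": 0},{"x": 0,"y": 0,"z": 0,"ax": 0,"ay": 0,"az": 0,"hand": 0},{"x": 0,"y": 0,"z": 0,"ax": 0,"ay": 0,"az": 0,"hand": 0},{"x": 0,"y": 0,"z": 0,"ax": 0,"ay": 0,"az": 0,"hand": 0},{"x": 0,"y": 0,"z": 0,"ax": 0,"ay": 0,"az": 0,"hand": 0},{"x": 0,"y": 0,"z": 0,"ax": 0,"ay": 0,"az": 0,"hand": 0}])

```text
clock: 12.35
eef_pos: [542.8, -93.1, 215.4]
tcp_rot: [2.755, -0.361, 1.686]
contact_force: [0.0, -0.4, -5.8]
opening: 0.124
grasp_force: 88.2
```

```bash
python3 - <<'E'
from h import *
a=snap('wrist','w3.png')[:,:,::-1].astype(int);b=cv2.imread('pics/w2.png').astype(int)
d=cv2.blur(np.abs(a-b).max(2).astype(np.float32),(3,3))[270:400,160:300];print(d.mean(),d.max(),(d>40).sum())
# other bystanders undisturbed
t0=cv2.imread('pics/side0.png').astype(int);t1=cv2.imread('pics/side2.png').astype(int)
for n,(x,y,w,h) in dict(pliers=(370,315,75,60),green=(430,330,60,85),motor=(345,400,50,40)).items():
    print(n,np.abs(t0-t1)[y:y+h,x:x+w].mean())
if (d>40).sum()<30: print(r.sign_off())
E
```

```text
6.752661 69.22222 9
pliers 6.7331111111111115
green 3.051045751633987
motor 4.449333333333334
the job is handed in; nothing more can be done
None
```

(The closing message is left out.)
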